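Clamp the chair slat in the jig

TASK

Clamp the chair slat in the jig: swing the aluminium keeper bar shut over it, fully home past its detent, then tighten the three orange lever bolts clockwise to their end stops, the centre one first and only then the two outer ones. Leave the slat lying in place against the fence, do not disturb the other things on the jig and bench, and let go of everything at the end.

Things in the scene. Friction and masses are not known exactly. Their poses are not given: they have to be found in the camera images.
- jig: Plywood jig fixed to the bench, board 200 (x) x 430 (y) x 15 mm; origin on the bench under its centre; x points away from the robot, y left along the board, z up. A dark fence (x -11 to +20 mm, top at 40 mm) runs along y; bolts stand in it at x 0, y +110, -10, -130 mm. Two front stops (x -58 to -46, y -130 to -90 and 50 to 90 mm) are 25 mm high.
- slat: Brown wooden chair slat being held, 30 (x) x 300 (y) x 21 (z) mm, lying loose on the jig's board against the front of the fence, top 36 mm above the bench; origin at the centre of its underside.
- keeper (a joint): Angle (rad) of the aluminium keeper bar on its upright hinge pin. 0 = shut: parallel to the jig's y, over fence and slat, at its stop. Grows as the free end swings towards the robot (-x of the jig); starts at 0.35 to 0.65. Slight friction; a spring-ball detent must be pushed over in the last 0.04 rad (about 1 N m).
- keeper_hinge (a point): Hinge axis (vertical) of the keeper bar, 47 mm above the bench, at jig x 0, y +185 mm. The bar is 380 mm long, 62 mm wide, 10 mm thick, 42 to 52 mm above the bench. Its straight front edge (robot side, the one to push) runs 48 mm in front of the hinge axis, its slotted rear edge 14 mm behind it; the slots slip round the bolt shanks.
- keeper_end (a point): Middle of the top face at the bar's free end: 370 mm from the hinge along the bar, on the bar's centre line, which runs 17 mm to the front side of the hinge axis.
- bolt_left (a joint): Angle of the left (nearest the bar's hinge) bolt, rad: 0 = fully loose, grows as it turns clockwise seen from above, 1.9 = tight at its end stop, where its lever points along the jig's +y axis (towards the bar's hinge). Starts at 0 to 0.5, lever pointing towards the robot side. Stays where it is left (friction 0.07 N m).
- bolt_left_hub (a point): On the vertical axis of the left (nearest the bar's hinge) bolt at mid height of its lever, 81 mm above the bench. The orange captive bolt knob has a hub of 15 mm radius (54 to 88 mm above the bench) and one flat lever arm 12 mm wide and 12 mm high (75 to 87 mm above the bench).
- bolt_left_tip (a point): Centre of the ball (radius 9 mm) at the end of the left (nearest the bar's hinge) bolt's lever, 55 mm from its axis, 81 mm above the bench.
- bolt_mid (a joint): Angle of the centre bolt, rad: 0 = fully loose, grows as it turns clockwise seen from above, 1.9 = tight at its end stop, where its lever points along the jig's +y axis (towards the bar's hinge). Starts at 0 to 0.5, lever pointing towards the robot side. Stays where it is left (friction 0.07 N m).
- bolt_mid_hub (a point): On the vertical axis of the centre bolt at mid height of its lever, 81 mm above the bench. The orange captive bolt knob has a hub of 15 mm radius (54 to 88 mm above the bench) and one flat lever arm 12 mm wide and 12 mm high (75 to 87 mm above the bench).
- bolt_mid_tip (a point): Centre of the ball (radius 9 mm) at the end of the centre bolt's lever, 55 mm from its axis, 81 mm above the bench.
- bolt_right (a joint): Angle of the right (nearest the bar's free end) bolt, rad: 0 = fully loose, grows as it turns clockwise seen from above, 1.9 = tight at its end stop, where its lever points along the jig's +y axis (towards the bar's hinge). Starts at 0 to 0.5, lever pointing towards the robot side. Stays where it is left (friction 0.07 N m).
- bolt_right_hub (a point): On the vertical axis of the right (nearest the bar's free end) bolt at mid height of its lever, 81 mm above the bench. The orange captive bolt knob has a hub of 15 mm radius (54 to 88 mm above the bench) and one flat lever arm 12 mm wide and 12 mm high (75 to 87 mm above the bench).
- bolt_right_tip (a point): Centre of the ball (radius 9 mm) at the end of the right (nearest the bar's free end) bolt's lever, 55 mm from its axis, 81 mm above the bench.
- sanding_block: Cork sanding block 45 x 100 x 28 mm, loose on the jig's board behind the fence; origin at the centre of its underside.
- pencil: Flat red carpenter's pencil 14 x 160 x 8 mm, loose on the jig's board behind the fence; origin at the centre of its underside.
- glue: Yellow glue bottle, 60 mm diameter, 170 mm high, standing on the bench to the left; origin at the centre of its base.
- bench_plane: Steel bench plane, 240 x 60 mm, about 105 mm high, standing on the bench to the right; origin at the centre of its sole.
- mallet: Wooden mallet lying on the bench, 345 mm long, head 110 x 60 x 65 mm; origin under the middle, handle towards its -x.
- screw_tin: Round open steel tin, 80 mm diameter, 50 mm high, on the bench to the right; origin at the centre of its base.

How it is judged:
On the way, in this order (a step that is already met when the one before it is completed fails the run):
1. the keeper bar is fully shut in its detent while all three bolts are still loose (value of joint keeper below 0.015 rad and value of joint each of bolt_left, bolt_mid, bolt_right below 1.2 rad), for 0.2 s.
2. the centre bolt is tight at its end stop while both outer bolts are still loose and the bar is shut (value of joint keeper below 0.015 rad and value of joint bolt_mid above 1.8 rad and value of joint each of bolt_left, bolt_right below 1.2 rad), for 0.2 s.
At the end, for the whole second after the job is handed in: The keeper bar is within 0.015 rad of shut, all three bolts within 0.1 rad of their end stops, and the slat rests on the jig's board against or within about 8 mm of the fence (lengthwise no farther than about 30 mm from where it can start) (value of joint keeper below 0.015 rad and value of joint each of bolt_left, bolt_mid, bolt_right above 1.8 rad and x of slat in the frame of jig between -0.036 and -0.02 m and y of slat in the frame of jig between -0.05 and 0.02 m and z of slat in the frame of jig below 0.02 m and linear speed of slat below 0.02 m/s); the robot touches nothing.
It fails at once if the sanding block or the pencil on the jig is shifted by more than 30 mm or knocked over (distance of any of sanding_block, pencil from where it was at the start of the episode above 0.03 m or angle between any of sanding_block, pencil's own z axis and vertical above 0.5 rad).
It fails at once if the glue bottle or the mallet is shifted by more than 30 mm or knocked over (distance of any of glue, mallet from where it was at the start of the episode above 0.03 m or angle between any of glue, mallet's own z axis and vertical above 0.5 rad).
It fails at once if the bench plane or the screw tin is shifted by more than 30 mm or knocked over (distance of any of bench_plane, screw_tin from where it was at the start of the episode above 0.03 m or angle between any of bench_plane, screw_tin's own z axis and vertical above 0.5 rad).
It also fails if it takes over 64 s, if anything falls off the work surface, if the arm or the gripper's body presses on something with over 40 N, if the wrist force passes 120 N, or if a joint passes its speed limit or range.

ROBOT

A 6-joint arm with a two-finger parallel gripper is mounted at the origin on the work surface. World frame = base frame: x ahead of the robot, y to its left, z up, the work surface at z = 0. Lengths are in m, angles in rad, forces in N, time in s.
With the tool pointing down it reaches from about 0.35 to 0.775 m from the base axis. Payload 5.5 kg.
Tool frame: the origin (TCP) lies between the finger pads; the fingertips stand 19 mm ahead of it and the grasp point (between the pads) is the TCP; z points along the fingers, y is the line along which they close (so a half turn about z gives the same grasp; the last joint's range is limited). The gripper opens to 85 mm and grips with 20 to 120 N. Pads are 22 mm wide; open, the fingers measure 114 mm over their backs; the gripper's body (76 mm by 85 mm) begins 54 mm behind the grasp point. The pads swing forward as they close: fully open they stand 13 mm farther back than shut.
Start: joints at [1.124, 0.313, 0.046, 1.304, 0, 1.431], TCP at [0.174, 0.548, 0.25] pointing down, gripper open.
Joint ranges: [-2.76, 2.76], [-0.86, 1.69], [-1.03, 1.26], [-2.2, 2.34], [-1.47, 1.5], [-3.14, 3.14]. Speed limits (rad/s): [2.57, 2.57, 3.14, 3.14, 3.14, 3.14].

INTERFACE

Orientations are given as a unit quaternion [w, x, y, z].
In Python, from workcell import env gives the robot as it stands.
- The arm moves only by the shell command python3 -m pendant 'ROWS' [FORCE]. ROWS is JSON, a list of rows, each an object with "travel": the shift along the tool's x, y, z scaled (see below), a list of three; "rot": the turn, a rotation vector about the tool's x, y, z scaled (see below), a list of three; "fingers": the opening, from -1 (shut) to 1 (fully open). In form: [{"travel": [dx, dy, dz], "rot": [wx, wy, wz], "fingers": fingers}, ...]. A call has 1 to 10 rows; each row is the pose to reach, as a shift and turn from the pose commanded when the call began, along the tool's axes at that moment; what a row does not reach only later rows make up. The controller multiplies each number of a shift by 0.12 m and each number of a turn by 60 degrees. A row lasts 1/10 s, in which the tool goes at most 50 mm and 8.59 degrees, less where a joint would pass 70% of its speed; a pose out of reach is approached as far as the arm can. A call with a number of a shift or a turn outside -1 to 1 is refused whole. A call with a gripper value outside its range is refused whole. The fingers move at their own pace and stop on an object; FORCE is the grip in N (left out, the last holds). Time passes only in rows, so rows that repeat a pose let the fingers close. It gives the time, the measured TCP pose, the force, the opening and the grip force at its end, in the units of the state.
- env.get_state(): the state, without advancing time (a new reading comes with each control period).
- env.read_camera(name): name is "side" or "top" or "wrist"; returns (picture, depth): 384x512x3 uint8, blue, green, red; 384x512 float32, m along the optical axis (not along the pixel's ray), 0 where there is no reading.
- env.camera_model(name): a dict with "fovy" (degrees; the focal length in pixels is half the picture's height over the tangent of half this angle, whatever the lens; pixels are square), "cx", "cy" (the principal point, pixels), "rvec" (rotation vector, rad) and "tvec" (3), from world to camera coordinates, as OpenCV has them; the wrist camera has in their place "T_tool_cam" (4x4, takes a point from camera to tool coordinates, whose origin is the TCP and whose axes are the flange's). Camera axes: x right, y down, z forward; pixel columns grow to the right and rows downward; lengths in m; the calibration is good to about 2 mm. The wrist camera is an equidistant fisheye: a pixel r from the principal point sees the ray r / f radians off the axis. A picture is of the moment at which its call begins: read the wrist's pose just before it. camera_model takes no time and is no camera call.
- env.hand_in(): hands the job in; it is judged then, once.
Trained networks look in the newest picture that a camera, given by its name, has taken for a name from the list of things; names that differ only in an ending like _2 or _b are one class to them, and where a whole thing is asked for, a point or a joint stands for the part that bears it (a point fixed in the world has none). Each returns a list of dicts, best first, with "conf" (0 to 1); they miss things now and then, are a little off and sometimes report something else, mostly with a low value. They report only what shows in the picture. A call takes as long as a camera call.
- env.outline_of(camera, target): "mask" (384x512 bool, what is visible of it) and "xy" ([column, row] in pixels, amid what is visible of it).
The state is a dict: "clock": time; "joint_pos": joint angles; "qvel": joint speeds; "tau": joint torques, N m; "tcp_pos": TCP position; "orientation": TCP orientation; "wrist_force": force on the tool from outside, world axes, zero at the start; "ft_torque": the same for the moment, N m; "finger_gap": finger opening in m; "grip_force": force on a finger pad.
Only numpy, scipy, OpenCV 4.12 (cv2) and the standard library are available. Lean on these libraries where they do the work, as an engineer would, in place of code of your own. Each camera call takes 0.05 s, during which the arm holds its last target. There are 200 camera calls.

## Working session

There is one attempt and no reset: what is moved stays moved. The work goes in short steps, Python scripts to look and compute and a shell command to move; the robot and the scene stay as the last step left them, time stands still between calls to the robot, and variables do not carry over. Pictures are saved under pics/ and viewed, at most 10 in all, crops included, and the job is handed in when it is done.

```bash
mkdir -p pics; ls; cat > h.py <<'E'
import numpy as np, cv2
from workcell import env
from scipy.spatial.transform import Rotation as R
def cam(n):
    m=env.camera_model(n); f=192/np.tan(np.radians(m['fovy'])/2)
    return m,f,R.from_rotvec(np.ravel(m['rvec'])).as_matrix(),np.ravel(m['tvec'])
def ray(n,uv,z):
    "world point at height z on pixel ray"
    m,f,Rm,t=cam(n); d=Rm.T@np.array([(uv[0]-m['cx'])/f,(uv[1]-m['cy'])/f,1]); o=-Rm.T@t
    return o+d*(z-o[2])/d[2]
def proj(n,p):
    m,f,Rm,t=cam(n); c=Rm@np.array(p)+t; return np.array([m['cx']+f*c[0]/c[2],m['cy']+f*c[1]/c[2]])
def cloud(n,D):
    m,f,Rm,t=cam(n); v,u=np.mgrid[:384,:512]
    P=np.stack([(u-m['cx'])/f*D,(v-m['cy'])/f*D,D],-1); return (P-t)@Rm
E
python3 - <<'E'
from h import *
s=env.get_state(); print(s)
a,D=env.read_camera('top'); b,_=env.read_camera('side')
cv2.imwrite('pics/top.png',a); cv2.imwrite('pics/side.png',b)
np.save('topD.npy',D)
for n in ['top','side']: print(env.camera_model(n))
for t in ['jig','keeper','bolt_left','slat','bolt_mid','bolt_right','bolt_left_tip','bolt_left_hub']:
    print(t,[(round(o['conf'],2),o['xy'],ray('top',o['xy'],.081).round(3)) for o in env.outline_of('top',t)])
E
```

```text
pics
{'clock': 0.0, 'joint_pos': array([1.12440845e+00, 3.13984488e-01, 4.49579783e-02, 1.30359319e+00,
       1.76153350e-05, 1.43120197e+00]), 'qvel': array([ 4.78241988e-04,  5.20164435e-04,  1.23364553e-03, -1.02569004e-03,
       -2.29827125e-04, -4.85009270e-05]), 'tau': array([ 4.59131406e-04, -4.80625963e+01,  2.98535210e+01,  1.95680419e-02,
        4.24603968e-05,  1.10958155e-05]), 'tcp_pos': array([0.17344258, 0.54771076, 0.2494093 ]), 'orientation': array([-2.71742964e-04,  1.52795829e-01,  9.88257357e-01, -8.70290309e-04]), 'wrist_force': array([-0.30912604, -0.00732929, -0.10024093]), 'ft_torque': array([-0.00621143, -0.00871652,  0.00916522]), 'grip_force': 0.0, 'finger_gap': 0.0853819807924027}
{'fovy': 54.71842273749407, 'cx': 261.3841294234396, 'cy': 194.58879809984282, 'rvec': array([ 2.12126594, -2.11553921,  0.18017618]), 'tvec': array([0.04260297, 0.57661812, 1.12405447])}
{'fovy': 47.00485962949736, 'cx': 257.3919774637604, 'cy': 195.7013917360372, 'rvec': array([ 2.06928098, -0.23832463,  0.14890735]), 'tvec': array([-0.52635039,  0.15670134,  1.19861604])}
jig [(0.88, [284.4, 207.2], array([ 0.532, -0.027,  0.081]))]
keeper [(0.75, [274.3, 236.4], array([0.442, 0.004, 0.081]))]
bolt_left [(0.53, [278.6, 236.7], array([ 0.442, -0.009,  0.081]))]
slat [(0.96, [288.8, 206.5], array([ 0.534, -0.041,  0.081])), (0.32, [246.5, 207.5], array([0.531, 0.089, 0.081]))]
bolt_mid [(0.36, [246.6, 204.7], array([0.54 , 0.089, 0.081]))]
bolt_right [(0.45, [315.8, 189.4], array([ 0.588, -0.125,  0.081]))]
bolt_left_tip [(0.59, [247.1, 209.1], array([0.526, 0.088, 0.081])), (0.41, [103.0, 200.7], array([0.551, 0.536, 0.081]))]
bolt_left_hub [(0.51, [245.1, 207.1], array([0.532, 0.094, 0.081]))]
```

```bash
python3 -c "
import cv2
a=cv2.imread('pics/top.png'); cv2.imwrite('pics/top_c.png',cv2.resize(a[110:330,110:410],(800,587),interpolation=cv2.INTER_CUBIC))"
```

```text
(no output)
```

View pics/top_c.png

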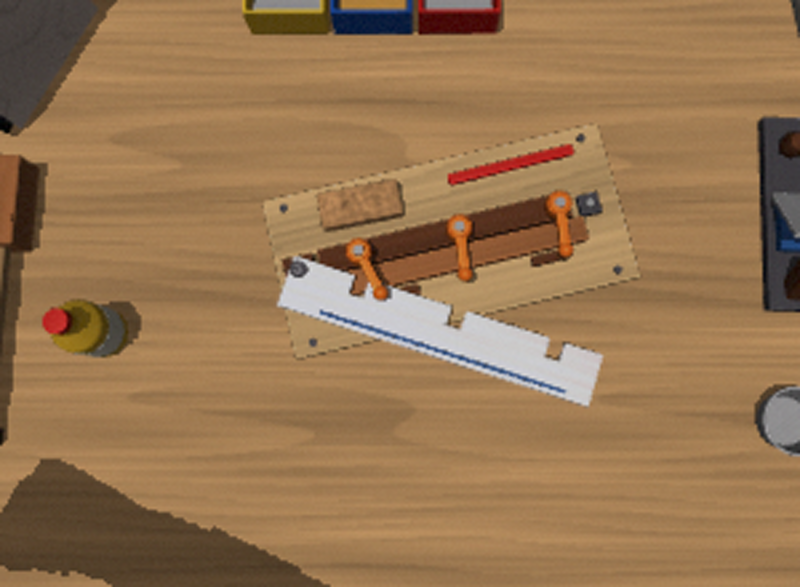

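View pics/side.png

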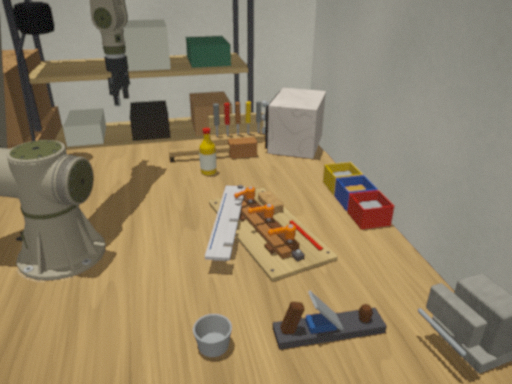

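The top crop shows the jig rotated slightly, with its corners at crop (263,202), (597,125), (638,275) and (297,357). The hubs are at (359,249), (459,227) and (560,202), and the lever balls at (381,293), (465,273) and (567,250). The bar end is at about (595,378). In the side view the bar is open and the levers are loose.

```bash
cat > jig.py <<'E'
from h import *
from scipy.optimize import least_squares
C=lambda q:np.array(q)*300/800+[110,110]
pts=[((-.0,.0),0,0)]
obj=[(.1,.215,.015),(.1,-.215,.015),(-.1,-.215,.015),(-.1,.215,.015),(0,.11,.088),(0,-.01,.088),(0,-.13,.088)]
px=[(263,202),(597,125),(638,275),(297,357),(359,249),(459,227),(560,202)]
def W(q,p):
    c,s=np.cos(q[2]),np.sin(q[2]); return np.array([q[0]+c*p[0]-s*p[1],q[1]+s*p[0]+c*p[1],p[2]])
E
python3 - <<'E'
from jig import *
r=least_squares(lambda q:np.concatenate([proj('top',W(q,p))-C(u) for p,u in zip(obj,px)]),[.53,0,-.2])
print(r.x,r.fun.reshape(-1,2).round(1)); q=r.x
inv=lambda P:(np.array([[np.cos(q[2]),np.sin(q[2])],[-np.sin(q[2]),np.cos(q[2])]])@(P[:2]-q[:2]))
for h,t in [((359,249),(381,293)),((459,227),(465,273)),((560,202),(567,250))]:
    H=ray('top',C(h),.088);T=ray('top',C(t),.09); d=inv(T)-inv(H); 
    print('hub',inv(H).round(3),'tip',inv(T).round(3),'angle bolt',1.9-np.arctan2(-d[0],d[1]), np.hypot(*d))
for e in [(280,304),(590,404),(602,352),(300,258)]: print('bar',inv(ray('top',C(e),.052)).round(3))
f0,f1=[inv(ray('top',C(e),.052)) for e in [(280,304),(590,404)]]; d=f1-f0; print('keeper',np.arctan2(-d[0],-d[1]))
D=np.load('topD.npy');P=cloud('top',D)
for u in [(597,125),(459,227),(450,300)]: v=C(u).round().astype(int);print(P[v[1],v[0]].round(3))
E
```

```text
[ 0.56768795 -0.01117312  0.23549981] [[-0.7 -0.5]
 [ 0.1 -0.9]
 [ 1.1  0.7]
 [-0.7  0.8]
 [-0.3  0.2]
 [ 0.2 -0.5]
 [ 0.1  0. ]]
hub [0.    0.109] tip [-0.055  0.096] angle bolt 0.0962893546308925 0.057171013869318735
hub [-0.001 -0.009] tip [-0.055 -0.003] angle bolt 0.44568992389500517 0.054136768874394725
hub [ 0.   -0.13] tip [-0.056 -0.123] angle bolt 0.4536199535933645 0.05690248248749671
bar [-0.036  0.215]
bar [-0.231 -0.109]
bar [-0.177 -0.138]
bar [0.012 0.18 ]
keeper 0.5428876316821918
[ 0.715 -0.199  0.003]
[ 0.568 -0.02   0.09 ]
[ 0.494 -0.013  0.011]
```

```bash
cat > w.py <<'E'
from h import *
q=[.5677,-.0112,.2355]
s=env.get_state(); c,n=np.cos(q[2]),np.sin(q[2]); d=s['tcp_pos'][:2]-q[:2]
J=np.array([c*d[0]+n*d[1],-n*d[0]+c*d[1]])
M=R.from_quat(s['orientation'],scalar_first=True).as_matrix()
jy=np.array([-n,c,0])
wz=np.degrees(np.arctan2(jy@M[:,1],jy@M[:,0]))
print('t',round(s['clock'],2),'jig xy',J.round(4),'z',s['tcp_pos'][2].round(4),'wz_needed deg',wz.round(2),'tilt',M[:,2].round(3),'F',(s['wrist_force']@np.array([[c,-n,0],[n,c,0],[0,0,1]])).round(1),'gap',round(s['finger_gap'],3),'j',s['joint_pos'].round(2))
E
python3 -m pendant '[{"travel":[-0.3,-0.3,0],"rot":[0,0,0.14],"fingers":-1},{"travel":[-0.6,-0.6,0],"rot":[0,0,0.28],"fingers":-1},{"travel":[-0.78,-0.8,0],"rot":[0,0,0.42],"fingers":-1},{"travel":[-0.78,-0.8,0],"rot":[0,0,0.56],"fingers":-1},{"travel":[-0.78,-0.8,0],"rot":[0,0,0.7],"fingers":-1},{"travel":[-0.78,-0.8,0],"rot":[0,0,0.84],"fingers":-1},{"travel":[-0.78,-0.8,0],"rot":[0,0,0.98],"fingers":-1},{"travel":[-0.78,-0.8,0],"rot":[0,0,0.98],"fingers":-1}]'; python3 w.py
```

```text
clock: 1.3
tcp_pos: [0.234, 0.4284, 0.2505]
orientation: [-0.0, 0.618, 0.786, 0.0]
wrist_force: [-0.5, 0.0, 0.2]
finger_gap: -0.0002
grip_force: 0.0
t 1.3 jig xy [-0.2219  0.5053] z 0.2505 wz_needed deg 0.1 tilt [ 0.  0. -1.] F [-0.4  0.2  0.2] gap -0.0 j [ 0.91  0.14 -0.17  1.26  0.    2.24]
```

```bash
python3 -m pendant '[{"travel":[-0.33,0.2,0],"rot":[0,0,0],"fingers":-1},{"travel":[-0.66,0.4,0],"rot":[0,0,0],"fingers":-1},{"travel":[-1,0.6,0],"rot":[0,0,0],"fingers":-1}]' >/dev/null
python3 -m pendant '[{"travel":[-0.4,0,0],"rot":[0,0,0],"fingers":-1},{"travel":[-0.8,0,0],"rot":[0,0,0],"fingers":-1},{"travel":[-1,0,0],"rot":[0,0,0],"fingers":-1}]' >/dev/null
python3 -m pendant '[{"travel":[-0.4,0,0],"rot":[0,0,0],"fingers":-1},{"travel":[-0.8,0,0],"rot":[0,0,0],"fingers":-1},{"travel":[-1,0,0],"rot":[0,0,0],"fingers":-1}]' >/dev/null
python3 -m pendant '[{"travel":[-0.4,-0.1,0],"rot":[0,0,0],"fingers":-1},{"travel":[-0.8,-0.3,0],"rot":[0,0,0],"fingers":-1},{"travel":[-1,-0.4,0],"rot":[0,0,0],"fingers":-1}]' >/dev/null
python3 -m pendant '[{"travel":[-0.4,-0.2,0],"rot":[0,0,0],"fingers":-1},{"travel":[-0.8,-0.4,0],"rot":[0,0,0],"fingers":-1},{"travel":[-0.82,-0.4,0],"rot":[0,0,0],"fingers":-1}]'; python3 w.py
```

```text
clock: 2.8
tcp_pos: [0.346, -0.1437, 0.2505]
orientation: [0.001, 0.62, 0.785, -0.001]
wrist_force: [-0.6, -0.3, -0.9]
finger_gap: 0.0001
grip_force: 0.0
t 2.8 jig xy [-0.2465 -0.0771] z 0.2505 wz_needed deg -0.07 tilt [ 0.001 -0.002 -1.   ] F [-0.6 -0.1 -0.9] gap 0.0 j [-0.61 -0.08 -0.4   1.24 -0.    0.73]
```

```bash
python3 -m pendant '[{"travel":[0,0,0.4],"rot":[0,0,0],"fingers":-1},{"travel":[0,0,0.8],"rot":[0,0,0],"fingers":-1},{"travel":[0,0,1],"rot":[0,0,0],"fingers":-1}]' >/dev/null
python3 -m pendant '[{"travel":[0,0,0.2],"rot":[0,0,0],"fingers":-1},{"travel":[0,0,0.4],"rot":[0,0,0],"fingers":-1},{"travel":[0,0,0.62],"rot":[0,0,0],"fingers":-1},{"travel":[0,0,0.62],"rot":[0,0,0],"fingers":-1}]'; python3 w.py
python3 - <<'E'
from h import *
b,_=env.read_camera('side'); cv2.imwrite('pics/s2.png',cv2.resize(b[130:330,140:400],(780,600),interpolation=cv2.INTER_CUBIC))
E
```

```text
clock: 3.5
tcp_pos: [0.3448, -0.1372, 0.0535]
orientation: [-0.003, 0.617, 0.787, -0.0]
wrist_force: [-0.1, 0.4, 0.1]
finger_gap: 0.0001
grip_force: 0.0
t 3.5 jig xy [-0.2462 -0.0705] z 0.0535 wz_needed deg 0.32 tilt [-0.005  0.004 -1.   ] F [0.  0.4 0.1] gap 0.0 j [-0.6   0.11 -0.75  0.72  0.    0.73]
```

View pics/s2.png

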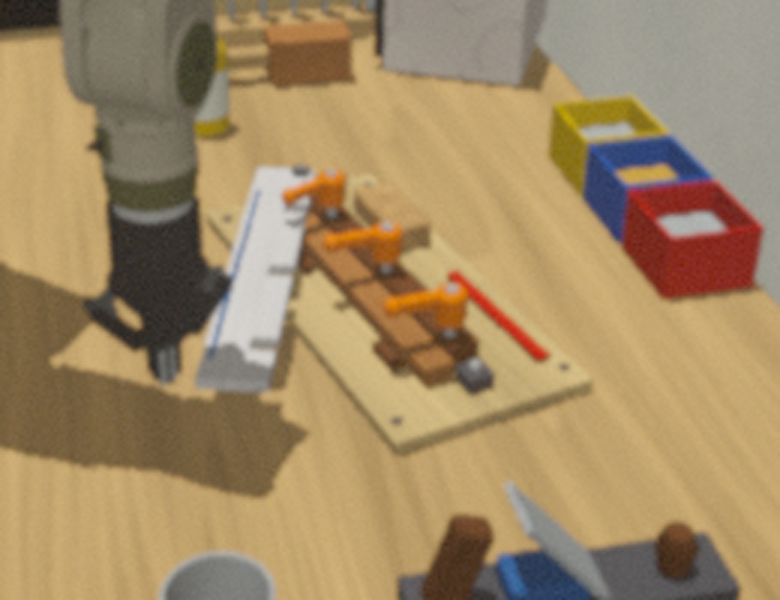

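```bash
python3 -m pendant '[{"travel":[-0.1,0.03,0],"rot":[0,0,0],"fingers":-1},{"travel":[-0.17,0.1,0],"rot":[0,0,0],"fingers":-1},{"travel":[-0.22,0.2,0],"rot":[0,0,0],"fingers":-1},{"travel":[-0.28,0.3,0],"rot":[0,0,0],"fingers":-1},{"travel":[-0.34,0.4,0],"rot":[0,0,0],"fingers":-1},{"travel":[-0.39,0.5,0],"rot":[0,0,0],"fingers":-1},{"travel":[-0.44,0.6,0],"rot":[0,0,0],"fingers":-1},{"travel":[-0.49,0.7,0],"rot":[0,0,0],"fingers":-1},{"travel":[-0.52,0.77,0],"rot":[0,0,0],"fingers":-1},{"travel":[-0.52,0.77,0],"rot":[0,0,0],"fingers":-1}]'; python3 w.py
python3 - <<'E'
from h import *
b,_=env.read_camera('top'); cv2.imwrite('pics/t2.png',cv2.resize(b[110:310,190:410],(660,600),interpolation=cv2.INTER_CUBIC))
E
```

```text
clock: 4.55
tcp_pos: [0.4537, -0.1792, 0.0564]
orientation: [0.001, 0.618, 0.786, 0.0]
wrist_force: [-0.1, 0.9, 0.2]
finger_gap: -0.0002
grip_force: 0.0
t 4.55 jig xy [-0.1501 -0.1367] z 0.0564 wz_needed deg 0.16 tilt [ 0.002 -0.001 -1.   ] F [0.1 0.9 0.2] gap -0.0 j [-0.54  0.3  -0.49  0.78  0.    0.79]
```

View pics/t2.png

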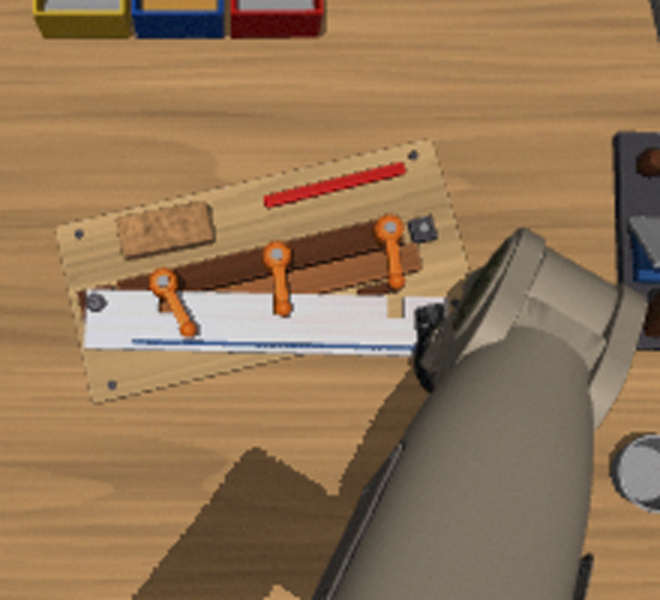

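The bar has swung to about 0.25 rad, with its edge running across the crop at row ~350. The finger is at its free end, and the levers and loose things are undisturbed.

```bash
python3 -m pendant '[{"travel":[-0.04,0.08,0],"rot":[0,0,0],"fingers":-1},{"travel":[-0.08,0.17,0],"rot":[0,0,0],"fingers":-1},{"travel":[-0.12,0.26,0],"rot":[0,0,0],"fingers":-1},{"travel":[-0.15,0.35,0],"rot":[0,0,0],"fingers":-1},{"travel":[-0.18,0.44,0],"rot":[0,0,0],"fingers":-1},{"travel":[-0.2,0.52,0],"rot":[0,0,0],"fingers":-1},{"travel":[-0.22,0.58,0],"rot":[0,0,0],"fingers":-1},{"travel":[-0.23,0.64,0],"rot":[0,0,0],"fingers":-1},{"travel":[-0.23,0.64,0],"rot":[0,0,0],"fingers":-1}]'; python3 w.py
```

```text
clock: 5.5
tcp_pos: [0.5337, -0.1872, 0.0559]
orientation: [0.001, 0.618, 0.786, 0.0]
wrist_force: [-0.9, 0.3, 0.2]
finger_gap: -0.0
grip_force: 0.0
t 5.5 jig xy [-0.0741 -0.1632] z 0.0559 wz_needed deg 0.15 tilt [ 0.001 -0.    -1.   ] F [-0.8  0.5  0.2] gap -0.0 j [-0.48  0.43 -0.29  0.85  0.    0.85]
```

```bash
python3 -m pendant '[{"travel":[0,0.02,0],"rot":[0,0,0],"fingers":-1},{"travel":[0,0.04,0],"rot":[0,0,0],"fingers":-1},{"travel":[0,0.05,0],"rot":[0,0,0],"fingers":-1},{"travel":[0,0.06,0],"rot":[0,0,0],"fingers":-1},{"travel":[0,0.07,0],"rot":[0,0,0],"fingers":-1},{"travel":[0,0.08,0],"rot":[0,0,0],"fingers":-1},{"travel":[0,0.08,0],"rot":[0,0,0],"fingers":-1}]'; python3 w.py
```

```text
clock: 6.2
tcp_pos: [0.5412, -0.1853, 0.0559]
orientation: [-0.0, 0.619, 0.786, -0.001]
wrist_force: [-2.6, -3.0, -0.5]
finger_gap: 0.0002
grip_force: 1.5
t 6.2 jig xy [-0.0664 -0.1631] z 0.0559 wz_needed deg 0.08 tilt [-0.001 -0.001 -1.   ] F [-3.2 -2.4 -0.5] gap 0.0 j [-0.47  0.44 -0.27  0.86 -0.    0.86]
```

```bash
python3 -m pendant '[{"travel":[0,0.01,0],"rot":[0,0,0],"fingers":-1},{"travel":[0,0.02,0],"rot":[0,0,0],"fingers":-1},{"travel":[0,0.03,0],"rot":[0,0,0],"fingers":-1},{"travel":[0,0.04,0],"rot":[0,0,0],"fingers":-1},{"travel":[0,0.04,0],"rot":[0,0,0],"fingers":-1}]'; python3 w.py;  python3 -m pendant '[{"travel":[0,0.01,0],"rot":[0,0,0],"fingers":-1},{"travel":[0,0.02,0],"rot":[0,0,0],"fingers":-1},{"travel":[0,0.03,0],"rot":[0,0,0],"fingers":-1},{"travel":[0,0.03,0],"rot":[0,0,0],"fingers":-1}]'; python3 w.py
```

```text
clock: 6.7
tcp_pos: [0.5472, -0.1831, 0.056]
orientation: [0.0, 0.618, 0.786, 0.001]
wrist_force: [-0.3, -0.4, 0.9]
finger_gap: 0.0001
grip_force: 0.0
t 6.7 jig xy [-0.06   -0.1624] z 0.056 wz_needed deg 0.17 tilt [ 0.001  0.001 -1.   ] F [-0.4 -0.3  0.9] gap 0.0 j [-0.46  0.45 -0.26  0.86  0.    0.87]
clock: 7.1
tcp_pos: [0.548, -0.1828, 0.0559]
orientation: [-0.001, 0.618, 0.786, -0.001]
wrist_force: [-7.3, -2.4, 5.2]
finger_gap: 0.0002
grip_force: 4.0
t 7.1 jig xy [-0.0592 -0.1623] z 0.0559 wz_needed deg 0.1 tilt [-0.004 -0.001 -1.   ] F [-7.7 -0.6  5.2] gap 0.0 j [-0.46  0.45 -0.25  0.87 -0.    0.87]
```

```bash
python3 -m pendant '[{"travel":[0,0.015,0],"rot":[0,0,0],"fingers":-1},{"travel":[0,0.03,0],"rot":[0,0,0],"fingers":-1},{"travel":[0,0.03,0],"rot":[0,0,0],"fingers":-1}]'; python3 w.py
python3 -m pendant '[{"travel":[0,-0.06,0],"rot":[0,0,0],"fingers":-1},{"travel":[0,-0.3,0],"rot":[0,0,0],"fingers":-1},{"travel":[0,-0.3,-0.4],"rot":[0,0,0],"fingers":-1},{"travel":[0,-0.6,-0.8],"rot":[0,0,0],"fingers":-1},{"travel":[0,-1,-0.8],"rot":[0,0,0],"fingers":-1},{"travel":[0,-1,-0.8],"rot":[0,0,0],"fingers":-1}]'; python3 w.py
python3 - <<'E'
from h import *
b,_=env.read_camera('top'); cv2.imwrite('pics/t3.png',cv2.resize(b[130:280,200:400],(800,600),interpolation=cv2.INTER_CUBIC))
E
```

```text
clock: 7.4
tcp_pos: [0.5484, -0.1827, 0.0558]
orientation: [-0.003, 0.619, 0.785, -0.004]
wrist_force: [-17.2, -6.1, 11.3]
finger_gap: -0.0
grip_force: 9.0
t 7.4 jig xy [-0.0588 -0.1622] z 0.0558 wz_needed deg 0.02 tilt [-0.01  -0.002 -1.   ] F [-18.2  -1.9  11.3] gap -0.0 j [-0.46  0.45 -0.25  0.88 -0.01  0.88]
clock: 8.0
tcp_pos: [0.4341, -0.2103, 0.1536]
orientation: [0.001, 0.619, 0.785, 0.0]
wrist_force: [0.1, -0.3, -0.6]
finger_gap: 0.0001
grip_force: 0.0
t 8.0 jig xy [-0.1764 -0.1625] z 0.1536 wz_needed deg 0.02 tilt [ 0.001 -0.001 -1.   ] F [ 0.  -0.3 -0.6] gap 0.0 j [-0.62  0.19 -0.36  1.02  0.    0.72]
```

View pics/t3.png

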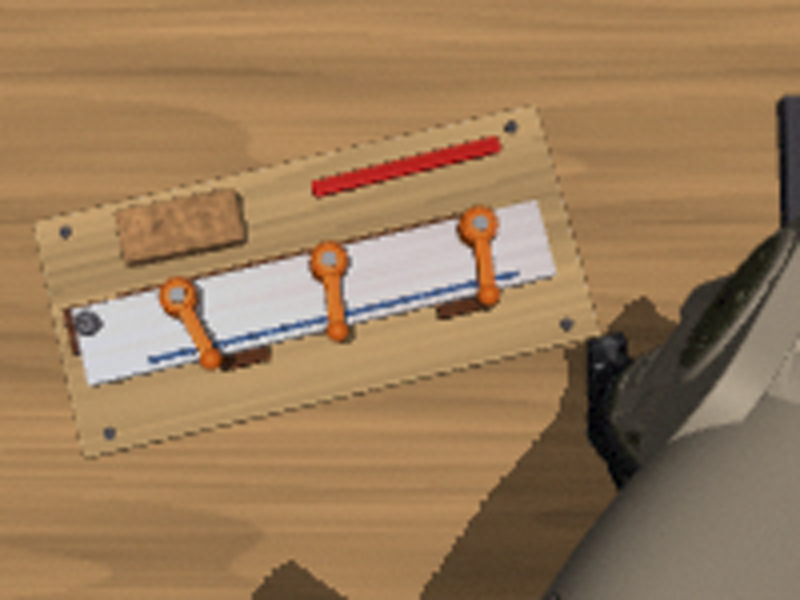

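The bar is shut, parallel to the fence with all shanks in the slots. The levers still point to the robot side, with their balls at crop (210,358), (338,331) and (488,296).

```bash
python3 -m pendant '[{"travel":[0.3,0.3,0],"rot":[0,0,0],"fingers":-1},{"travel":[0.6,0.6,0],"rot":[0,0,0],"fingers":-1},{"travel":[0.9,0.9,0],"rot":[0,0,0],"fingers":-1},{"travel":[0.98,0.98,0],"rot":[0,0,0],"fingers":-1},{"travel":[0.98,0.98,0],"rot":[0,0,0],"fingers":-1}]' >/dev/null; python3 w.py;  python3 -m pendant '[{"travel":[0,0.15,0],"rot":[0,0,0],"fingers":-1},{"travel":[0,0.15,0.2],"rot":[0,0,0],"fingers":-1},{"travel":[0,0.15,0.4],"rot":[0,0,0],"fingers":-1},{"travel":[0,0.15,0.59],"rot":[0,0,0],"fingers":-1},{"travel":[0,0.15,0.59],"rot":[0,0,0],"fingers":-1},{"travel":[0,0.15,0.59],"rot":[0,0,0],"fingers":-1}]' >/dev/null; python3 w.py
```

```text
t 8.55 jig xy [-0.0537 -0.0428] z 0.1513 wz_needed deg 0.42 tilt [ 0.001  0.001 -1.   ] F [-0.3  0.3  0.1] gap -0.0 j [-0.28  0.28 -0.25  1.04  0.    1.05]
t 9.15 jig xy [-0.0387 -0.0453] z 0.0808 wz_needed deg 0.09 tilt [-0.001  0.001 -1.   ] F [ 0.5 -0.4 -0.2] gap 0.0 j [-0.27  0.37 -0.31  0.89  0.    1.07]
```

```bash
python3 -m pendant '[{"travel":[0.13,-0.03,0],"rot":[0,0,0],"fingers":-1},{"travel":[0.21,-0.06,0],"rot":[0,0,0],"fingers":-1},{"travel":[0.28,-0.06,0],"rot":[0,0,0],"fingers":-1},{"travel":[0.35,-0.05,0],"rot":[0,0,0],"fingers":-1},{"travel":[0.43,-0.03,0],"rot":[0,0,0],"fingers":-1},{"travel":[0.5,0,0],"rot":[0,0,0],"fingers":-1},{"travel":[0.56,0.05,0],"rot":[0,0,0],"fingers":-1},{"travel":[0.61,0.1,0],"rot":[0,0,0],"fingers":-1},{"travel":[0.635,0.14,0],"rot":[0,0,0],"fingers":-1},{"travel":[0.645,0.16,0],"rot":[0,0,0],"fingers":-1}]' >/dev/null; python3 w.py;  python3 -m pendant '[{"travel":[0,0.01,0],"rot":[0,0,0],"fingers":-1},{"travel":[0,0.02,0],"rot":[0,0,0],"fingers":-1},{"travel":[0,0.02,0],"rot":[0,0,0],"fingers":-1}]' >/dev/null; python3 w.py
```

```text
t 10.15 jig xy [-0.019   0.0331] z 0.0807 wz_needed deg 0.18 tilt [-0.001  0.001 -1.   ] F [-2.3 -1.  -0.4] gap -0.0 j [-0.12  0.36 -0.32  0.89  0.    1.21]
t 10.45 jig xy [-0.0177  0.033 ] z 0.0807 wz_needed deg 0.14 tilt [-0.002  0.001 -1.   ] F [-2.8  2.8  0.4] gap -0.0 j [-0.12  0.36 -0.32  0.89  0.    1.22]
```

```bash
python3 -m pendant '[{"travel":[0,0.01,0],"rot":[0,0,0],"fingers":-1},{"travel":[0,0.02,0],"rot":[0,0,0],"fingers":-1},{"travel":[0,0.02,0],"rot":[0,0,0],"fingers":-1}]' >/dev/null; python3 w.py; python3 -m pendant '[{"travel":[0,0.01,0],"rot":[0,0,0],"fingers":-1},{"travel":[0,0.02,0],"rot":[0,0,0],"fingers":-1},{"travel":[0,0.02,0],"rot":[0,0,0],"fingers":-1}]' >/dev/null; python3 w.py
```

```text
t 10.75 jig xy [-0.0175  0.0331] z 0.0806 wz_needed deg 0.11 tilt [-0.006  0.    -1.   ] F [-9.3  1.7  4.7] gap -0.0 j [-0.12  0.37 -0.31  0.9  -0.    1.22]
t 11.05 jig xy [-0.0174  0.0332] z 0.0805 wz_needed deg 0.09 tilt [-0.01  -0.001 -1.   ] F [-16.2   2.3  10.7] gap 0.0 j [-0.12  0.37 -0.31  0.9  -0.    1.22]
```

```bash
python3 -m pendant '[{"travel":[0,-0.1,0],"rot":[0,0,0],"fingers":-1},{"travel":[0,-0.3,0],"rot":[0,0,0],"fingers":-1},{"travel":[0.1,-0.3,0],"rot":[0,0,0],"fingers":-1},{"travel":[0.2,-0.3,0],"rot":[0,0,0],"fingers":-1},{"travel":[0.2,-0.3,0],"rot":[0,0,0],"fingers":-1}]' >/dev/null; python3 w.py
python3 - <<'E'
from h import *
b,_=env.read_camera('side'); cv2.imwrite('pics/s3.png',cv2.resize(b[160:300,190:360],(728,600),interpolation=cv2.INTER_CUBIC))
E
```

```text
t 11.55 jig xy [-0.0472  0.0574] z 0.0815 wz_needed deg 0.22 tilt [ 0.002  0.    -1.   ] F [ 0.3 -0.3  0.3] gap -0.0 j [-0.09  0.3  -0.4   0.86  0.    1.24]
```

View pics/s3.png

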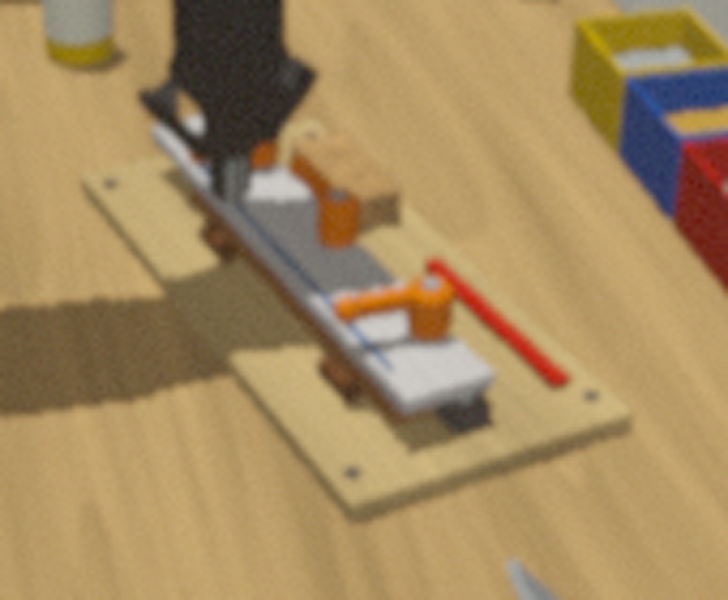

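The centre lever (crop 338,215) points along the jig's +y and sits behind its hub in this view. The right lever is still loose at (380,300). Next is the left bolt.

```bash
python3 -m pendant '[{"travel":[0.1,0,0],"rot":[0,0,0],"fingers":-1},{"travel":[0.2,0,0],"rot":[0,0,0],"fingers":-1},{"travel":[0.3,0,0],"rot":[0,0,0],"fingers":-1},{"travel":[0.4,0,0],"rot":[0,0,0],"fingers":-1},{"travel":[0.49,0.02,0],"rot":[0,0,0],"fingers":-1},{"travel":[0.57,0.04,0],"rot":[0,0,0],"fingers":-1},{"travel":[0.64,0.07,0],"rot":[0,0,0],"fingers":-1},{"travel":[0.7,0.12,0],"rot":[0,0,0],"fingers":-1},{"travel":[0.75,0.17,0],"rot":[0,0,0],"fingers":-1},{"travel":[0.78,0.21,0],"rot":[0,0,0],"fingers":-1}]' >/dev/null; python3 w.py;  python3 -m pendant '[{"travel":[0,0.015,0],"rot":[0,0,0],"fingers":-1},{"travel":[0,0.03,0],"rot":[0,0,0],"fingers":-1},{"travel":[0,0.04,0],"rot":[0,0,0],"fingers":-1},{"travel":[0,0.04,0],"rot":[0,0,0],"fingers":-1}]' >/dev/null; python3 w.py
```

```text
t 12.6 jig xy [-0.0228  0.1508] z 0.081 wz_needed deg 0.16 tilt [-0.     0.001 -1.   ] F [-2.  -1.4 -0. ] gap 0.0 j [ 0.1   0.34 -0.36  0.87  0.    1.43]
t 13.0 jig xy [-0.0185  0.15  ] z 0.0809 wz_needed deg 0.12 tilt [-0.  0. -1.] F [-0.5  0.6 -0.4] gap -0.0 j [ 0.1   0.34 -0.35  0.88  0.    1.43]
```

```bash
python3 -m pendant '[{"travel":[0,0.01,0],"rot":[0,0,0],"fingers":-1},{"travel":[0,0.02,0],"rot":[0,0,0],"fingers":-1},{"travel":[0,0.03,0],"rot":[0,0,0],"fingers":-1},{"travel":[0,0.03,0],"rot":[0,0,0],"fingers":-1}]' >/dev/null; python3 w.py;  python3 -m pendant '[{"travel":[0,0.01,0],"rot":[0,0,0],"fingers":-1},{"travel":[0,0.02,0],"rot":[0,0,0],"fingers":-1},{"travel":[0,0.02,0],"rot":[0,0,0],"fingers":-1}]' >/dev/null; python3 w.py
```

```text
t 13.4 jig xy [-0.0177  0.1502] z 0.0808 wz_needed deg 0.12 tilt [-0.005 -0.001 -1.   ] F [-9.5  0.9  5.8] gap 0.0 j [ 0.1   0.35 -0.34  0.89 -0.    1.43]
t 13.7 jig xy [-0.0174  0.1502] z 0.0807 wz_needed deg 0.11 tilt [-0.009 -0.002 -1.   ] F [-15.    1.4  10.4] gap -0.0 j [ 0.1   0.35 -0.34  0.89 -0.    1.43]
```

```bash
python3 -m pendant '[{"travel":[0,-0.1,0],"rot":[0,0,0],"fingers":-1},{"travel":[0,-0.35,0],"rot":[0,0,0],"fingers":-1},{"travel":[0,-0.35,-0.4],"rot":[0,0,0],"fingers":-1},{"travel":[-0.3,-0.35,-0.5],"rot":[0,0,0],"fingers":-1},{"travel":[-0.7,-0.35,-0.5],"rot":[0,0,0],"fingers":-1},{"travel":[-1,-0.35,-0.5],"rot":[0,0,0],"fingers":-1}]' >/dev/null
python3 -m pendant '[{"travel":[-0.4,0,0],"rot":[0,0,0],"fingers":-1},{"travel":[-0.8,0,0],"rot":[0,0,0],"fingers":-1},{"travel":[-1,0,0],"rot":[0,0,0],"fingers":-1}]' >/dev/null
python3 -m pendant '[{"travel":[-0.4,0,0],"rot":[0,0,0],"fingers":-1},{"travel":[-0.7,0.05,0],"rot":[0,0,0],"fingers":-1},{"travel":[-0.7,0.05,0],"rot":[0,0,0],"fingers":-1},{"travel":[-0.7,0.05,0],"rot":[0,0,0],"fingers":-1}]' >/dev/null; python3 w.py
```

```text
t 15.0 jig xy [-0.0476 -0.1755] z 0.141 wz_needed deg 0.0 tilt [ 0.001 -0.    -1.   ] F [-1.4 -0.6 -0.6] gap 0.0 j [-0.47  0.4  -0.1   1.07  0.    0.87]
```

```bash
python3 -m pendant '[{"travel":[0,0,0.25],"rot":[0,0,0],"fingers":-1},{"travel":[0,0,0.5],"rot":[0,0,0],"fingers":-1},{"travel":[0,0,0.5],"rot":[0,0,0],"fingers":-1},{"travel":[0,0,0.5],"rot":[0,0,0],"fingers":-1}]' >/dev/null; python3 w.py
python3 -m pendant '[{"travel":[0.08,0,0],"rot":[0,0,0],"fingers":-1},{"travel":[0.16,0,0],"rot":[0,0,0],"fingers":-1},{"travel":[0.25,0,0],"rot":[0,0,0],"fingers":-1},{"travel":[0.34,0,0],"rot":[0,0,0],"fingers":-1},{"travel":[0.43,0.02,0],"rot":[0,0,0],"fingers":-1},{"travel":[0.51,0.04,0],"rot":[0,0,0],"fingers":-1},{"travel":[0.58,0.07,0],"rot":[0,0,0],"fingers":-1},{"travel":[0.64,0.12,0],"rot":[0,0,0],"fingers":-1},{"travel":[0.69,0.17,0],"rot":[0,0,0],"fingers":-1},{"travel":[0.72,0.21,0],"rot":[0,0,0],"fingers":-1}]' >/dev/null; python3 w.py;  python3 -m pendant '[{"travel":[0,0.015,0],"rot":[0,0,0],"fingers":-1},{"travel":[0,0.03,0],"rot":[0,0,0],"fingers":-1},{"travel":[0,0.04,0],"rot":[0,0,0],"fingers":-1},{"travel":[0,0.05,0],"rot":[0,0,0],"fingers":-1},{"travel":[0,0.05,0],"rot":[0,0,0],"fingers":-1}]' >/dev/null; python3 w.py
```

```text
t 15.4 jig xy [-0.0479 -0.1728] z 0.0813 wz_needed deg 0.2 tilt [-0.001  0.001 -1.   ] F [0.7 0.2 0.3] gap -0.0 j [-0.46  0.45 -0.18  0.94  0.    0.87]
t 16.4 jig xy [-0.0225 -0.0866] z 0.0807 wz_needed deg 0.16 tilt [-0.001  0.001 -1.   ] F [-2.4 -1.4  0.5] gap 0.0 j [-0.32  0.42 -0.23  0.92  0.    1.02]
t 16.9 jig xy [-0.0176 -0.0872] z 0.0807 wz_needed deg 0.12 tilt [-0.002  0.001 -1.   ] F [-4.2  2.1  0.2] gap -0.0 j [-0.31  0.43 -0.22  0.93  0.    1.02]
```

```bash
python3 -m pendant '[{"travel":[0,0.01,0],"rot":[0,0,0],"fingers":-1},{"travel":[0,0.02,0],"rot":[0,0,0],"fingers":-1},{"travel":[0,0.03,0],"rot":[0,0,0],"fingers":-1},{"travel":[0,0.03,0],"rot":[0,0,0],"fingers":-1}]' >/dev/null; python3 w.py
python3 -m pendant '[{"travel":[0,-0.1,0],"rot":[0,0,0],"fingers":-1},{"travel":[0,-0.35,0],"rot":[0,0,0],"fingers":-1},{"travel":[0,-0.5,-0.4],"rot":[0,0,0],"fingers":-1},{"travel":[0,-0.9,-0.8],"rot":[0,0,0],"fingers":-1},{"travel":[0,-1,-1],"rot":[0,0,0],"fingers":-1},{"travel":[0,-1,-1],"rot":[0,0,0],"fingers":-1}]' >/dev/null
python3 -m pendant '[{"travel":[-0.4,0,0],"rot":[0,0,0],"fingers":-1},{"travel":[-0.8,0,0],"rot":[0,0,0],"fingers":-1},{"travel":[-1,0,0],"rot":[0,0,0],"fingers":-1},{"travel":[-1,0,0],"rot":[0,0,0],"fingers":-1}]' >/dev/null; python3 w.py
python3 - <<'E'
from h import *
b,_=env.read_camera('top'); cv2.imwrite('pics/t4.png',cv2.resize(b[130:280,200:400],(800,600),interpolation=cv2.INTER_CUBIC))
E
```

```text
t 17.3 jig xy [-0.0173 -0.087 ] z 0.0805 wz_needed deg 0.06 tilt [-0.008 -0.001 -1.   ] F [-13.8   1.3   6.6] gap -0.0 j [-0.31  0.43 -0.21  0.93 -0.    1.02]
t 18.3 jig xy [-0.1321 -0.2121] z 0.2007 wz_needed deg -0.09 tilt [ 0.003 -0.002 -1.   ] F [-0.3  0.1 -0.6] gap -0.0 j [-0.62  0.28 -0.13  1.16 -0.    0.72]
```

View pics/t4.png

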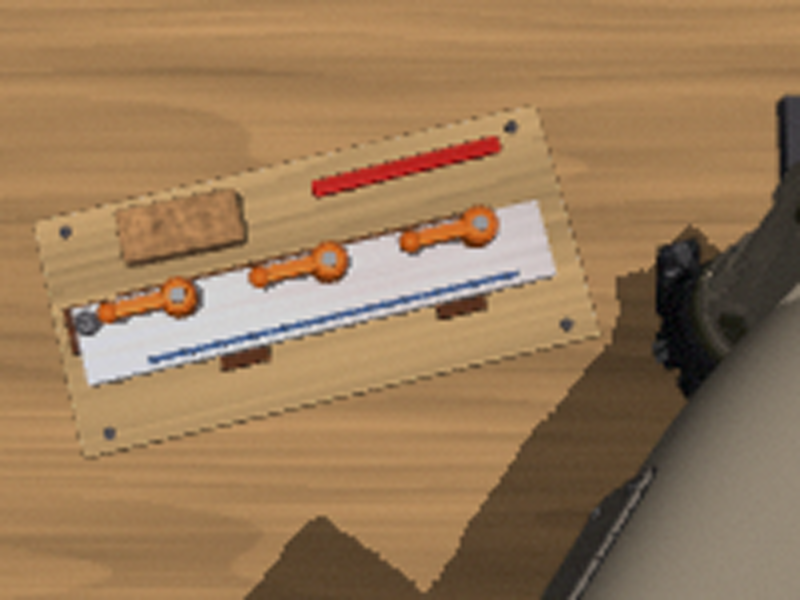

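All three levers lie along the bar, with balls at crop (107,313), (260,277) and (410,241). The bar is still shut, the block and pencil have not moved, and the arm is clear.

```bash
python3 -c "
from workcell import env
print(env.hand_in())"
```

```text
the job is handed in; nothing more can be done
None
```

The job is handed in at about 18 s: the keeper bar is shut past its detent, the centre bolt was tightened first and then the left and right to their end stops, and the arm is clear of everything; the slat lay hidden under the bar at the end, so I did not check its position directly.

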